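Load the leak-test chamber and hold its cover over the screw holes

ROBOT

A 6-joint arm with a two-finger parallel gripper is mounted at the origin on the work surface. World frame = base frame: x ahead of the robot, y to its left, z up, the work surface at z = 0. Lengths are in m, angles in degrees, forces in N, time in s.
With the tool pointing down it reaches from about 0.4 to 0.825 m from the base axis. Payload 7 kg.
Tool frame: the origin (TCP) lies midway between the tips of the shut fingers; the grasp point (between the pads) lies 19 mm behind it; z points along the fingers, y is the line along which they close (so a half turn about z gives the same grasp; the last joint's range is limited). The gripper opens to 88 mm and grips with 3 to 60 N. Pads are 19 mm wide; open, the fingers measure 130 mm over their backs; the gripper's body (78 mm by 193 mm) begins 47 mm behind the grasp point.
Start: joints at [87.897, 20.546, 0.682, 0, -70.136, -16.507], TCP at [0.215, 0.64, 0.227] pointing down, gripper open.
Joint ranges: [-176.03, 176.03], [-82.01, 121.73], [-58.28, 71.71], [-173.87, 95.51], [-174.79, -0.11], [-173.66, 173.66]. Speed limits (degrees/s): [136.94, 136.94, 172.46, 180, 180, 180].

INTERFACE

Orientations are given as a 3x3 rotation matrix whose columns are the frame's x, y, z axes.
In Python, from rig import robot gives the robot as it stands. Calls block until the motion is done:
- robot.goto(position, orientation): joint-space move of the TCP to a pose.
- robot.servo_line(position, ori=None, speed=0.15): straight line of the TCP; ori=None keeps the orientation; speed is the mean speed in m/s.
- robot.movej(angles): joint-space move.
- robot.move_gripper(opening): opening from 0.0 (shut) to 1.0 (fully open); the grip force is fixed at half the most; returns when the fingers have stopped.
- robot.dwell(seconds).
- robot.ik(position, orientation): joint angles nearest the present ones, or None.
- robot.grab_frame(name): name is "scene" or "top" or "wrist"; returns (picture, depth): 384x512x3 uint8, red, green, blue; 384x512 float32, m along the optical axis (not along the pixel's ray), 0 where there is no reading.
- robot.camera_info(name): a dict with "vfov" (degrees; the focal length in pixels is half the picture's height over the tangent of half this angle, whatever the lens; pixels are square), "cx", "cy" (the principal point, pixels), "k1" (the pictures are not rectified: a ray, as slopes to the right and down, at radius r is drawn at 1 + k1 r^2 times it, then the intrinsics apply), "view" (4x4, takes a point from world to camera coordinates); the wrist camera has in their place "T_tool_cam" (4x4, takes a point from camera to tool coordinates, whose origin is the TCP and whose axes are the flange's). Camera axes: x right, y down, z forward; pixel columns grow to the right and rows downward; lengths in m; the calibration is good to about 2 mm. A picture is of the moment at which its call begins: read the wrist's pose just before it. camera_info takes no time and is no camera call.
A pose or a line that the arm cannot do raises robot.Unreachable and nothing moves.
- robot.job_done(): hands the job in; it is judged then, once.
Readings, each from a call of its own:
- robot.read_t(): time.
- robot.read_qpos(): joint angles.
- robot.read_qvel(): joint speeds.
- robot.read_effort(): joint torques, N m.
- robot.read_position(): TCP position.
- robot.read_tcp_rot(): TCP orientation.
- robot.read_force(): force on the tool from outside, world axes, zero at the start.
- robot.read_ft_torque(): the same for the moment, N m.
- robot.read_grip_width(): opening from 0.0 (shut) to 1.0 (fully open).
- robot.read_finger_force(): force on a finger pad.
Only numpy, scipy, OpenCV 4.12 (cv2) and the standard library are available. Lean on these libraries where they do the work, as an engineer would, in place of code of your own. Each camera call takes 0.05 s, during which the arm holds its last target. There are 200 camera calls.

TASK

Take the stainless coupling with the blue-violet weld band from the plywood board and set it down upright on the floor of the open leak-test chamber, without dropping it in. Then pick up the square cover plate by its port and hold it level and still about 10 mm above the chamber's top face, its four holes lined up over the four tapped holes (any quarter turn will do) and never touching the chamber or its O-ring, so that I can start the screws. Finish while still holding it there, and leave everything else where it is.

Things in the scene. Friction and masses are not known exactly. Their poses are not given: they have to be found in the camera images.
- chamber: leak-test chamber, fixed: square aluminium block 140 x 140 x 60 mm on a 2 mm bench mat, top face at world z 62 mm. Round bore 92 mm across from the top, its floor at world z 18 mm (44 mm deep), black O-ring round it, four tapped holes. Origin: centre of underside; z up, x, y along the sides. Valve with red lever on +x (165 mm from centre), bolted feet on +-y (95 mm); all lower than the top
- tapped0 (a point): mouth of a tapped hole (8.5 mm) in the chamber's top face, at x +57 mm, y +57 mm from the chamber's centre
- tapped1 (a point): mouth of a tapped hole (8.5 mm) in the chamber's top face, at x -57 mm, y +57 mm from the chamber's centre
- tapped2 (a point): mouth of a tapped hole (8.5 mm) in the chamber's top face, at x -57 mm, y -57 mm from the chamber's centre
- tapped3 (a point): mouth of a tapped hole (8.5 mm) in the chamber's top face, at x +57 mm, y -57 mm from the chamber's centre
- cover: loose square aluminium plate 140 x 140 x 8 mm, 0.55 kg, lying flat on the bench mat (underside at world z 2 mm). Origin: centre of underside; z up, x, y along the sides. Steel port in the middle, heights above underside: boss 36 mm across to 15 mm, hexagon 24 mm across flats from 15 to 45 mm, threaded stub 16 mm across to 55 mm. Two flats face +-y, the others at 60 degrees to them
- port_grip (a point): point on the axis of the cover's port, 34 mm above the plate's underside: the middle of the hexagon, where to grip across two flats
- cover_hole0 (a point): lower mouth of a plain hole (11 mm) through the cover plate, at x +57 mm, y +57 mm from its centre, on its underside
- cover_hole1 (a point): lower mouth of a plain hole (11 mm) through the cover plate, at x -57 mm, y +57 mm from its centre, on its underside
- cover_hole2 (a point): lower mouth of a plain hole (11 mm) through the cover plate, at x -57 mm, y -57 mm from its centre, on its underside
- cover_hole3 (a point): lower mouth of a plain hole (11 mm) through the cover plate, at x +57 mm, y -57 mm from its centre, on its underside
- coupling: loose welded coupling: stainless steel with a blue-violet heat-tint band, 42 mm high, 0.12 kg, upright on the plywood board, one of three fittings 75 mm apart. From below: collar 34 mm across to 12 mm, neck, hexagon 24 mm across flats from 17 to 34 mm, threaded stub 16 mm across. Origin: centre of underside; z up; two flats face its +-y, the others at 60 degrees to them
- brass: bystander: brass coupling of the same shape, on the same board; origin: centre of its underside
- plug: bystander: short stainless hexagon plug, 24 mm high, 34 mm across, on the same board; origin: centre of its underside
- parts_board: fixed plywood board 240 (its x) x 90 x 12 mm that carries the three fittings, its top at z = 14 mm; origin: centre of its underside
- dish: bystander: steel dish 92 mm across, 22 mm high, with the four cover screws in it; origin: centre of its underside
- wrench: bystander: wrench 190 mm long lying on the bench; its x axis runs along it
- bottle: bystander: white bottle with a red cap, 64 mm across, 170 mm high; origin: centre of its underside
- spool: bystander: black spool of welding wire lying flat, 100 mm across, 50 mm high; origin: centre of its underside
Not all that is in view belongs to the job. Leave any green look-alike of the cover alone. What is shaped like the coupling but orange is not meant.

How it is judged:
By the outcome, as a careful person would: the job done as asked, in the order asked, and still so for the second after the job is handed in, while the arm keeps its last pose, push and grip.
It also fails if it takes over 51 s, if anything falls off the work surface, if the arm or the gripper's body presses on something with over 40 N, if the wrist force passes 120 N, or if a joint passes its speed limit or range.

## Working session

There is one attempt and no reset: what is moved stays moved. The work goes in short steps, each a Python script; the robot and the scene stay as the last script left them, time stands still between calls to the robot, and variables do not carry over. Pictures are saved under pics/ and viewed, at most 10 in all, crops included, and the job is handed in when it is done.

```bash
ls; mkdir -p pics; python3 - <<'E'
from rig import robot
import cv2,numpy as np
for n in ("scene","top","wrist"):
    im,d=robot.grab_frame(n); cv2.imwrite(f"pics/{n}0.png",im[:,:,::-1]); np.savez(f"{n}0.npz",im=im,d=d)
    print(n,robot.camera_info(n))
print(robot.read_t(),robot.read_tcp_rot())
E
```

```text
pics
scene {'vfov': 53.81653438646373, 'cx': 255.03360929818967, 'cy': 192.04970727951823, 'k1': -0.10166649435241333, 'view': array([[-0.79467968,  0.60674626,  0.018525  ,  0.3351761 ],
       [ 0.35741116,  0.49234654, -0.79363225, -0.07003025],
       [-0.49065412, -0.62406239, -0.60811567,  1.44693237],
       [ 0.        ,  0.        ,  0.        ,  1.        ]])}
top {'vfov': 45.37634279516874, 'cx': 257.3435984138797, 'cy': 194.30851841533192, 'k1': -0.11993462016129146, 'view': array([[-1.20988355e-02, -9.99907569e-01,  6.20258128e-03,
         9.38735804e-04],
       [-9.98862380e-01,  1.17995845e-02, -4.62029919e-02,
         4.09124332e-01],
       [ 4.61255334e-02, -6.75452749e-03, -9.98912815e-01,
         1.56597664e+00],
       [ 0.00000000e+00,  0.00000000e+00,  0.00000000e+00,
         1.00000000e+00]])}
wrist {'vfov': 70.13232542151887, 'cx': 254.78255361129376, 'cy': 185.96477885932543, 'k1': 0.019934058827781265, 'T_tool_cam': array([[ 9.80547160e-04, -9.57849377e-01, -2.87269229e-01,
         7.77499915e-02],
       [ 9.99999518e-01,  9.52327369e-04,  2.37966699e-04,
        -2.80279725e-04],
       [ 4.56380954e-05, -2.87269324e-01,  9.57849849e-01,
        -1.57589203e-01],
       [ 0.00000000e+00,  0.00000000e+00,  0.00000000e+00,
         1.00000000e+00]])}
0.15 [[ 9.47680621e-01 -3.19219949e-01 -2.54214716e-04]
 [-3.19220007e-01 -9.47679777e-01 -1.27558002e-03]
 [ 1.66276444e-04  1.28999289e-03 -9.99999154e-01]]
```

View pics/top0.png

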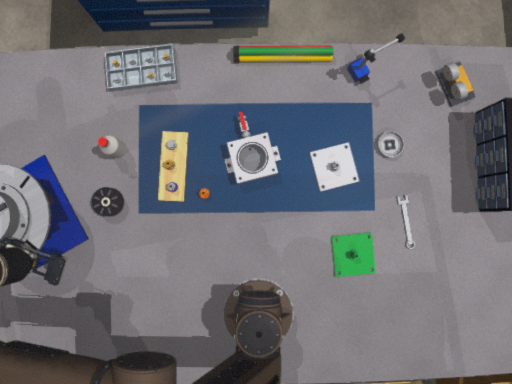

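View pics/scene0.png

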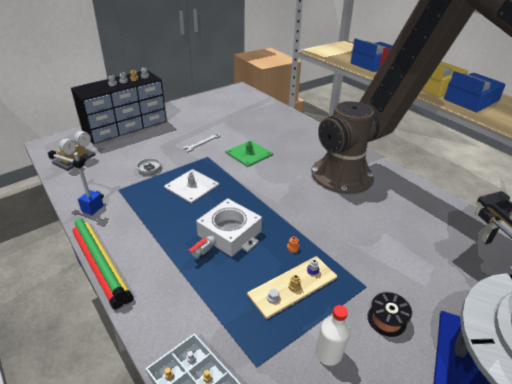

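Top view candidates on the board: stainless plug (171,145), brass coupling (168,164) and a stainless fitting with a blue-violet band (172,187). There is also an orange look-alike off the board (204,193). The fitting at (172,187) matches the description. The cover is the white plate (334,166), the green one (353,254) is the decoy, and the chamber is at (252,158). I'll compute rough positions and check with an enlarged crop.

```bash
cat > h.py <<'E'
import numpy as np,cv2
from rig import robot
def _K(name):
    c=robot.camera_info(name); f=192/np.tan(np.radians(c["vfov"]/2))
    return c,np.array([[f,0,c["cx"]],[0,f,c["cy"]],[0,0,1.]]),np.array([c["k1"],0,0,0,0.])
def pose():
    T=np.eye(4);T[:3,:3]=robot.read_tcp_rot();T[:3,3]=robot.read_position();return T
def campose(name,T=None):
    c=_K(name)[0]
    return (T@c["T_tool_cam"]) if name=="wrist" else np.linalg.inv(c["view"])
def pix2plane(name,uv,z,T=None):
    c,K,D=_K(name);C=campose(name,T)
    s=cv2.undistortPoints(np.array(uv,float).reshape(-1,1,2),K,D)[:,0]
    r=np.c_[s,np.ones(len(s))]@C[:3,:3].T
    return C[:3,3]+r*((z-C[2,3])/r[:,2])[:,None]
def proj(name,P,T=None):
    c,K,D=_K(name);M=np.linalg.inv(campose(name,T))
    return cv2.projectPoints(np.array(P,float).reshape(-1,1,3),cv2.Rodrigues(M[:3,:3])[0],M[:3,3],K,D)[0][:,0]
def down(yaw): # tool y axis (closing line) at angle yaw from world x, z down
    a=np.radians(yaw);y=np.array([np.cos(a),np.sin(a),0]);z=np.array([0,0,-1.]);return np.c_[np.cross(y,z),y,z]
def wshot(fn):
    T=pose();im,d=robot.grab_frame("wrist");cv2.imwrite(f"pics/{fn}.png",im[:,:,::-1]);np.savez(fn+".npz",im=im,d=d,T=T);return im,d,T
E
python3 - <<'E'
from h import *
im=np.load("top0.npz")["im"]
a=cv2.resize(im[120:225,135:275][:,:,::-1],None,fx=5.6,fy=5.6,interpolation=cv2.INTER_CUBIC);cv2.imwrite("pics/crop.png",a)
print(pix2plane("top",[(172,187)],.045)); print(pix2plane("top",[(252,158)],.062));print(pix2plane("top",[(334,166)],.01))
# board angle
hsv=cv2.cvtColor(im,cv2.COLOR_RGB2HSV)
def rect(m,x0,x1,y0,y1,z):
    k=np.zeros_like(m);k[y0:y1,x0:x1]=m[y0:y1,x0:x1]
    c=max(cv2.findContours(k,0,2)[0],key=cv2.contourArea);b=cv2.boxPoints(cv2.minAreaRect(c))
    P=pix2plane("top",b,z);print(P.mean(0),[ (round(np.hypot(*v[:2]),3),round(np.degrees(np.arctan2(v[1],v[0])),1)) for v in np.diff(P,axis=0)])
w=((hsv[...,1]<60)&(hsv[...,2]>150)).astype(np.uint8)
rect(w,300,372,130,205,.01)
rect(w,225,282,128,190,.062)
y=((hsv[...,0]>10)&(hsv[...,0]<35)&(hsv[...,1]>50)&(hsv[...,2]>140)).astype(np.uint8)
rect(y,145,192,120,212,.014)
E
```

```text
[[0.43548038 0.28321268 0.045     ]]
[[0.5279303  0.01273313 0.062     ]]
[[ 0.50387938 -0.27003399  0.01      ]]
[ 0.50312321 -0.27137311  0.01      ] [(np.float64(0.142), np.float64(-75.5)), (np.float64(0.143), np.float64(-166.4)), (np.float64(0.142), np.float64(104.2))]
[0.54920623 0.00906417 0.062     ] [(np.float64(0.165), np.float64(-76.1)), (np.float64(0.175), np.float64(-166.5)), (np.float64(0.164), np.float64(103.8))]
[0.51081842 0.28711206 0.014     ] [(np.float64(0.241), np.float64(-3.4)), (np.float64(0.091), np.float64(-94.5)), (np.float64(0.24), np.float64(176.4))]
```

View pics/crop.png

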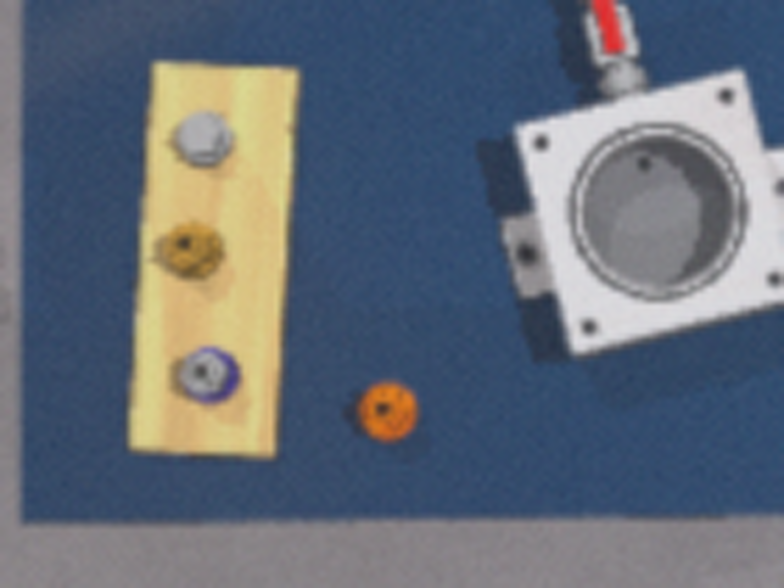

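The crop shows the lower fitting on the board with a blue-violet collar, so that is the coupling. Plug, brass and orange pieces are excluded. I'll go above it now.

```bash
python3 - <<'E'
from h import *
robot.goto([0.432,0.283,0.19],down(-90)); 
im,d,T=wshot("w1"); print(robot.read_t(),T[:3,3])
print(proj("wrist",[[.435,.283,.056]],T))
E
```

```text
1.75 [0.43207856 0.2838369  0.19017149]
[[255.78527646 175.05698578]]
```

View pics/w1.png

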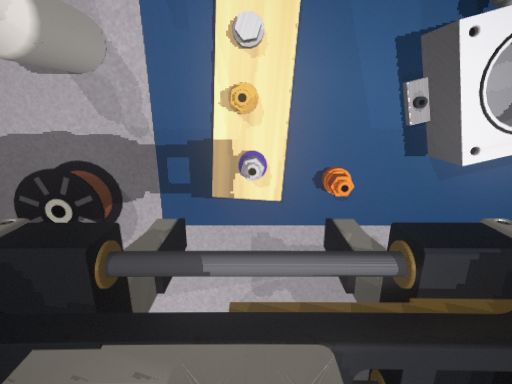

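```bash
python3 - <<'E'
from h import *
z=np.load("w1.npz");im,d,T=z["im"],z["d"],z["T"]
c=im[140:200,215:295][:,:,::-1]
cv2.imwrite("pics/c1.png",cv2.resize(c,None,fx=10,fy=10,interpolation=cv2.INTER_CUBIC))
# depth -> world points around the coupling
_,K,D=__import__("h")._K("wrist");C=campose("wrist",T)
v,u=np.mgrid[140:200,215:290];s=cv2.undistortPoints(np.c_[u.ravel(),v.ravel()].astype(float).reshape(-1,1,2),K,D)[:,0]
P=(np.c_[s,np.ones(len(s))]*d[v,u].ravel()[:,None])@C[:3,:3].T+C[:3,3]
for a,b in((.01,.018),(.022,.03),(.044,.051),(.052,.06)):
    m=(P[:,2]>a)&(P[:,2]<b);Q=P[m];print(a,m.sum(),Q.mean(0),Q.min(0),Q.max(0),Q[:,2].std())
E
```

```text
0.01 3362 [0.4311242  0.29168522 0.01327516] [0.39111583 0.24599985 0.01021952] [0.46812673 0.33532228 0.01799724] 0.0007395028099136038
0.022 138 [0.44773078 0.28661141 0.02643096] [0.42879262 0.27061474 0.02262639] [0.45672612 0.3043412  0.02990848] 0.0012222707388661908
0.044 207 [0.44124666 0.28751015 0.04731097] [0.426841   0.27484845 0.04429153] [0.45261117 0.30080673 0.0507463 ] 0.0009685381953167007
0.052 186 [0.44023614 0.28748492 0.05522315] [0.43208823 0.27944434 0.05262317] [0.44807858 0.29605746 0.0577745 ] 0.0009733947334640037
```

View pics/c1.png

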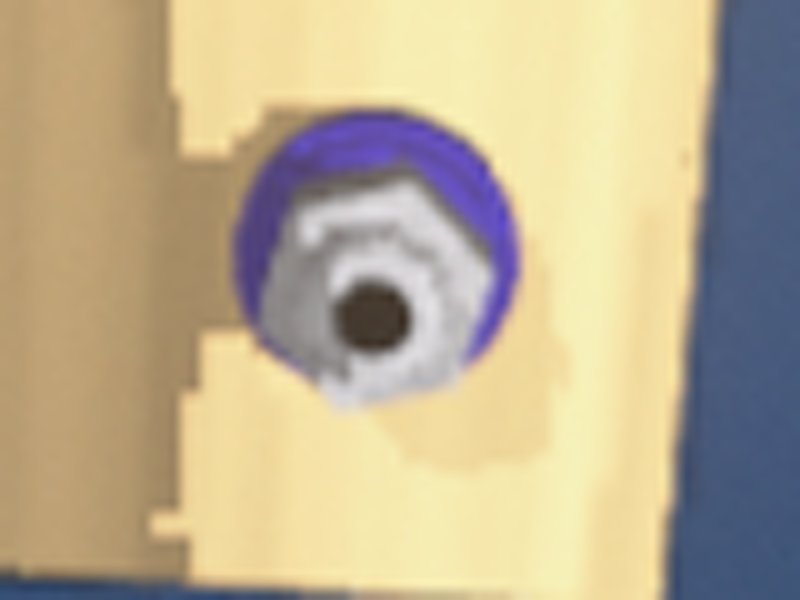

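The crop shows the hexagon's corners at about (410,178), (495,265), (462,375), (340,408), (262,325) and (305,205) in crop pixels, over the violet collar.

```bash
python3 - <<'E'
from h import *
z=np.load("w1.npz");T=z["T"]
v=np.array([(410,178),(495,265),(462,375),(340,408),(262,325),(303,205)],float)/10-.45+[215,140]
P=pix2plane("wrist",v,.048,T)[:,:2];c=P.mean(0);a=np.degrees(np.arctan2(*(P-c).T[::-1]))
print(c,np.hypot(*(P-c).T),a%60)
z6=np.exp(6j*np.radians(a));print("vertex ang mod 60",np.degrees(np.angle(z6.mean()))/6)
print("brass,orange",pix2plane("wrist",[(242,97),(344,187)],.05,T))
E
```

```text
[0.44008038 0.28677357] [0.01358013 0.01343745 0.01335585 0.0140625  0.01364818 0.0131121 ] [45.09315508 44.13321479 44.93853798 41.72833447 45.56946772 39.84880354]
vertex ang mod 60 -16.435061329529407
brass,orange [[0.51664023 0.297428   0.05      ]
 [0.41959427 0.18280595 0.05      ]]
```

```bash
python3 - <<'E'
from h import *
R=down(-106.4)
robot.goto([.440,.2872,.12],R); robot.servo_line([.440,.2872,.0285],speed=.12)
robot.move_gripper(0.0); print(robot.read_grip_width()*88,robot.read_finger_force(),robot.read_position())
robot.servo_line([.440,.2872,.19],speed=.2); print(robot.read_grip_width()*88,robot.read_force())
robot.goto([.525,.013,.19],R)
im,d,T=wshot("w2");print(robot.read_t(),T[:3,3])
E
```

```text
24.474634595395266 30.000041127204895 [0.43996028 0.28714896 0.02845694]
24.369677439876035 [-0.67405025 -0.02289742 -1.3053216 ]
6.2083 [0.52498141 0.01361667 0.18965905]
```

View pics/w2.png

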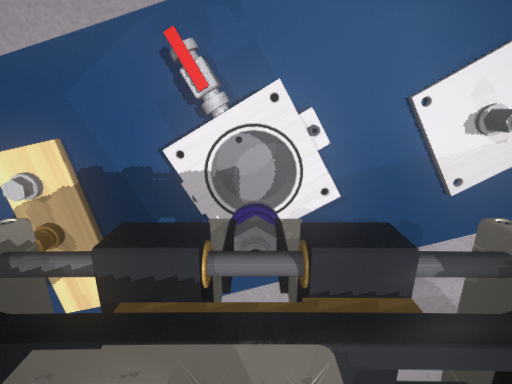

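Wrist view: coupling held at (255,230). Chamber tapped holes at (275,98), (180,154) and (325,192). Cover holes at (427,101) and (458,183), with the port around (495,122).

```bash
cat >> h.py <<'E'
def holes(im,guess,r=9,name="wrist"):
    g=cv2.cvtColor(im,cv2.COLOR_RGB2GRAY).astype(float);out=[]
    for u,v in guess:
        u,v=int(round(u)),int(round(v));p=g[v-r:v+r+1,u-r:u+r+1];bg=np.percentile(p,80)
        m=((p<.6*bg)).astype(np.uint8);n,l,s,c=cv2.connectedComponentsWithStats(m)
        k=min(range(1,n),key=lambda i:np.hypot(*(c[i]-r))-.05*s[i,4]) ;w=np.clip(bg-p,0,None)*(cv2.dilate((l==k).astype(np.uint8),np.ones((3,3)))>0)
        yy,xx=np.mgrid[-r:r+1,-r:r+1];out.append((u+(w*xx).sum()/w.sum(),v+(w*yy).sum()/w.sum()));print(out[-1],s[k,4])
    return np.array(out)
E
python3 - <<'E'
from h import *
z=np.load("w2.npz");im,T=z["im"],z["T"]
h=holes(im,[(275,98),(180,154),(325,192)]);P=pix2plane("wrist",h,.062,T)[:,:2]
print("chamber holes",P,[np.hypot(*(P[i]-P[j])) for i,j in((0,1),(0,2),(1,2))])
c=(P[1]+P[2])/2;e=P[2]-P[0];f=P[0]-P[1];print("c",c,"ang",np.degrees(np.arctan2(e[1],e[0]))%90,np.degrees(np.arctan2(f[1],f[0]))%90)
h=holes(im,[(427,101),(458,183)]);P=pix2plane("wrist",h,.010,T)[:,:2];e=P[1]-P[0];print("cover",P,np.hypot(*e),np.degrees(np.arctan2(e[1],e[0]))%90)
E
```

```text
(np.float64(274.04665643125213), np.float64(97.0183384510406)) 63
(np.float64(179.70734105309154), np.float64(154.04839414463623)) 46
(np.float64(324.3113498826726), np.float64(191.23169074966037)) 43
chamber holes [[ 0.60037426 -0.02814079]
 [ 0.57326561  0.08182148]
 [ 0.4903566  -0.05527075]] [np.float64(0.11325448773059707), np.float64(0.11331337185648832), np.float64(0.1602129269921052)]
c [0.53181111 0.01327537] ang 13.852556459626356 13.848800042711147
(np.float64(425.8856391456806), np.float64(101.03546381893528)) 67
(np.float64(457.3617172675522), np.float64(181.84938330170777)) 49
cover [[ 0.54569051 -0.20038223]
 [ 0.4355106  -0.22764331]] 0.11350232302555326 13.897209253769233
```

```bash
python3 - <<'E'
from h import *
c=[.5318,.0133]
robot.servo_line(c+[.12],speed=.2); robot.servo_line(c+[.045],speed=.1); print(robot.read_force())
robot.servo_line(c+[.0326],speed=.02);print(robot.read_force(),robot.read_position())
robot.move_gripper(.42);print(robot.read_grip_width(),robot.read_force())
robot.servo_line(c+[.10],speed=.08); robot.servo_line(c+[.2],speed=.25)
im,d,T=wshot("w3a")
robot.goto([.470,-.277,.17],down(-76.1));robot.move_gripper(.6)
im,d,T=wshot("w3");print(robot.read_t(),T[:3,3])
a=cv2.imread("pics/w3a.png");b=cv2.imread("pics/w3.png")
cv2.imwrite("pics/pair.png",np.hstack([cv2.resize(a[60:260,150:350],(400,400)),cv2.resize(b[40:240,155:355],(400,400))]))
E
```

```text
[-0.22609506 -0.3870082  -0.79563681]
[ 0.09326028  0.58901624 -1.40582105] [0.53181393 0.01330148 0.03252942]
0.4188113427049353 [-0.27474461  0.50519148  0.30151957]
12.2 [ 0.47012794 -0.27683699  0.17008503]
```

View pics/pair.png

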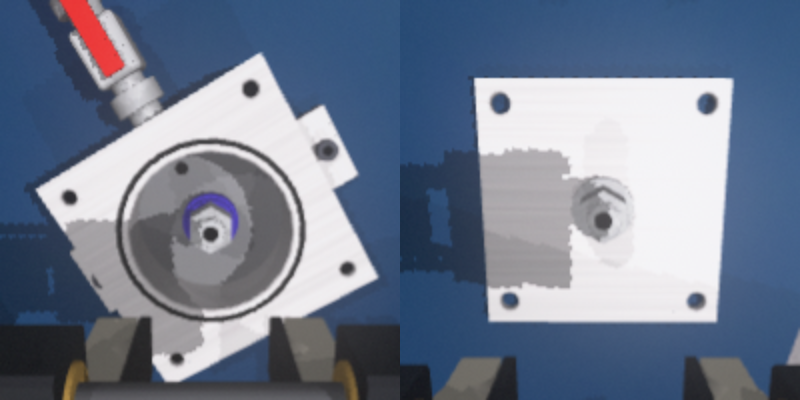

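Left: the coupling stands upright in the bore with all four tapped holes visible. Right: the cover shows all four holes. The hexagon has a vertex pointing up the image, so its flats face the gripper's closing line.

```bash
cat >> h.py <<'E'
def square(fn,g,z):
    q=np.load(fn);h=holes(q["im"],g);P=pix2plane("wrist",h,z,q["T"])[:,:2];c=P.mean(0)
    a=np.unwrap(np.arctan2(*(P-c).T[::-1]),period=np.pi/2)
    print(fn,"c",c,"r",np.hypot(*(P-c).T),"ang",np.degrees(a)-45,np.degrees(a.mean())-45);return c
E
python3 - <<'E'
from h import *
square("w3a.npz",[(275,104),(184.5,158.5),(323.5,194),(238.5,239)],.062)
square("w3.npz",[(205,91.5),(308.5,91.5),(303,190),(210,190)],.010)
print(pix2plane("wrist",[(155+602/2,40+220/2)],.057,np.load("w3.npz")["T"]))
E
```

```text
(np.float64(274.9074646436265), np.float64(103.93677999438044)) 56
(np.float64(184.30094305837412), np.float64(158.29545183239824)) 41
(np.float64(323.22370936902485), np.float64(193.86642993717564)) 38
(np.float64(237.95784779168466), np.float64(238.55200690548122)) 35
w3a.npz c [0.53214457 0.01314988] r [0.07990451 0.08004854 0.08014507 0.07961841] ang [-76.18489672 -76.06081582 -76.26553555 -76.25444439] -76.1914231197523
(np.float64(204.71454077988858), np.float64(91.22532495357807)) 83
(np.float64(308.31754207777135), np.float64(91.41294254207777)) 80
(np.float64(302.7469348246935), np.float64(190.02968380296838)) 52
(np.float64(209.53868194842406), np.float64(189.87756226581442)) 52
w3.npz c [ 0.50375385 -0.27012916] r [0.08017249 0.080202   0.0801518  0.080185  ] ang [13.90736989 13.81254196 13.89523548 13.82730999] 13.860614329282406
[[ 0.55056106 -0.46061136  0.057     ]]
```

```bash
python3 - <<'E'
from h import *
c=[.5038,-.2701];R=down(-76.14)
robot.goto(c+[.10],R); robot.servo_line(c+[.0205],speed=.1);print(robot.read_force())
robot.move_gripper(0);print(robot.read_grip_width()*88,robot.read_finger_force(),robot.read_position())
robot.servo_line(c+[.05],speed=.05);robot.servo_line(c+[.16],speed=.2)
robot.dwell(.2);print(robot.read_grip_width()*88,robot.read_force(),robot.read_ft_torque())
im,d,T=wshot("w4");print(robot.read_t(),T[:3,3])
E
```

```text
[0.31939576 0.14811488 0.25034958]
23.751694309080797 30.000360537087545 [ 0.50387358 -0.27013605  0.02068648]
23.82545886823945 [-0.05979554 -1.18686848 -5.71281439] [-0.05601894 -0.03960256 -0.00890655]
15.825 [ 0.50289611 -0.26985654  0.15825619]
```

View pics/w4.png

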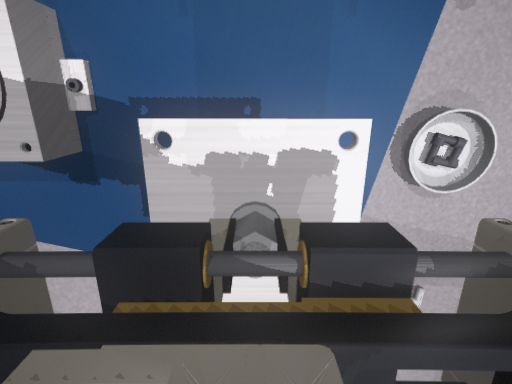

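The plate is held by the port, with its two visible holes at (164,141) and (347,141). The arm sags about 2 mm under the load. I'll check the plate in the tool frame and whether it is level.

```bash
cat >> h.py <<'E'
def plate(fn,g):
    q=np.load(fn);im,d,T=q["im"],q["d"],q["T"];h=holes(im,g,r=14)
    P=pix2plane("wrist",h,T[2,3]-.0106,T);L=(P-T[:3,3])@T[:3,:3]
    print("holes tool",L,"world",P,"ang",np.degrees(np.arctan2(*(P[1]-P[0])[1::-1]))%90)
    c,K,D=_K("wrist");C=campose("wrist",T);v,u=np.mgrid[160:215:3,160:350:3]
    s=cv2.undistortPoints(np.c_[u.ravel(),v.ravel()].astype(float).reshape(-1,1,2),K,D)[:,0]
    Q=(np.c_[s,np.ones(len(s))]*d[v,u].ravel()[:,None])@C[:3,:3].T+C[:3,3]
    Q=Q[abs(Q[:,2]-np.median(Q[:,2]))<.006];A=np.c_[Q[:,:2]-Q[:,:2].mean(0),np.ones(len(Q))];k=np.linalg.lstsq(A,Q[:,2],rcond=None)[0]
    print("plate slope deg",np.degrees(k[:2]),"z",k[2],"relTCP",k[2]-T[2,3],"tool z",T[:3,2]);return P
E
python3 - <<'E'
from h import *
plate("w4.npz",[(164,141),(347,141)])
E
```

```text
(np.float64(162.43377019054068), np.float64(139.87655962859077)) 255
(np.float64(347.6837061570203), np.float64(139.8434140514714)) 244
holes tool [[ 0.05674678 -0.05649453  0.01052453]
 [ 0.05689649  0.05629313  0.01036658]] world [[ 0.54443609 -0.20141193  0.14765619]
 [ 0.57158374 -0.31088388  0.14765619]] ang 13.927658296834721
plate slope deg [-0.60479657 -0.05715752] z 0.1468900802964949 relTCP -0.011366105541404298 tool z [-2.97667918e-03  7.04613417e-04 -9.99995321e-01]
```

```bash
python3 - <<'E'
from h import *
R=down(-76.17);t=np.array([.5321,.0132,.14])
robot.servo_line([.50,-.27,.16],R,speed=.2)
robot.servo_line(t,R,speed=.15);robot.dwell(.3)
p=pose();print("pos err",p[:3,3]-t,"rotz",p[:3,2],"yaw",np.degrees(np.arctan2(p[1,1],p[0,1])))
im,d,T=wshot("w5");print(robot.read_t(),robot.read_grip_width()*88)
plate("w5.npz",[(164,141),(347,141)])
# bias check: slope of flat cover on the mat in w3
q=np.load("w3.npz");c,K,D=__import__("h")._K("wrist");C=campose("wrist",q["T"]);v,u=np.mgrid[85:195:3,200:310:3]
s=cv2.undistortPoints(np.c_[u.ravel(),v.ravel()].astype(float).reshape(-1,1,2),K,D)[:,0]
Q=(np.c_[s,np.ones(len(s))]*q["d"][v,u].ravel()[:,None])@C[:3,:3].T+C[:3,3];Q=Q[abs(Q[:,2]-.010)<.004]
k=np.linalg.lstsq(np.c_[Q[:,:2]-Q[:,:2].mean(0),np.ones(len(Q))],Q[:,2],rcond=None)[0];print("bias slope",np.degrees(k[:2]),k[2],q["T"][:3,2])
E
```

```text
pos err [-9.29377313e-06 -2.31542406e-04  9.68668325e-06] rotz [ 7.89552609e-06 -8.00889426e-06 -1.00000000e+00] yaw -76.190205623414
18.4833 23.810114534482786
(np.float64(162.5341208967371), np.float64(139.83675734332996)) 253
(np.float64(347.7086660592743), np.float64(139.90827482716116)) 241
holes tool [[ 0.05676031 -0.05645757  0.01059978]
 [ 0.05682667  0.05639     0.01060087]] world [[ 0.57373397  0.08134261  0.12940969]
 [ 0.60073506 -0.02822709  0.12940969]] ang 13.843488350635795
plate slope deg [-0.42193994 -0.10806934] z 0.1287612242257206 relTCP -0.011248462457530167 tool z [ 7.89552609e-06 -8.00889426e-06 -1.00000000e+00]
bias slope [ 0.08897286 -0.01242126] 0.009320167991163234 [ 1.75848381e-04 -5.19176197e-05 -9.99999983e-01]
```

```bash
python3 - <<'E'
from h import *
R=down(-76.17)
robot.servo_line([.5321,.0133,.0908],R,speed=.04);robot.dwell(.6)
p=pose();print(p[:3,3],p[:3,2],"yaw",np.degrees(np.arctan2(p[1,1],p[0,1])),robot.read_force(),robot.read_t(),robot.read_grip_width()*88)
im,d,T=wshot("w6");plate("w6.npz",[(164,141),(347,141)])
s,_=robot.grab_frame("scene")
u,v=proj("scene",[[.532,.013,.07]])[0].astype(int)
a=cv2.resize(s[v-55:v+45,u-60:u+60][:,:,::-1],(720,600),interpolation=cv2.INTER_CUBIC);cv2.imwrite("pics/s6.png",a)
E
```

```text
[0.53210729 0.01330908 0.09078589] [-1.12830413e-05 -1.04186148e-06 -1.00000000e+00] yaw -76.16974400531818 [-0.23969749  0.56380327 -5.22489331] 20.4667 23.858027531212688
(np.float64(162.89376163119994), np.float64(140.97475523909702)) 157
(np.float64(347.5631751277579), np.float64(139.88653263563756)) 212
holes tool [[ 0.05607175 -0.05630638  0.01059947]
 [ 0.05684023  0.05629989  0.01059927]] world [[ 0.57309347  0.08138676  0.08018589]
 [ 0.60075778 -0.02777115  0.08018589]] ang 14.221265962058851
plate slope deg [-0.59809263 -0.12656903] z 0.07950795151549024 relTCP -0.01127794203701242 tool z [-1.12830413e-05 -1.04186148e-06 -1.00000000e+00]
```

View pics/s6.png

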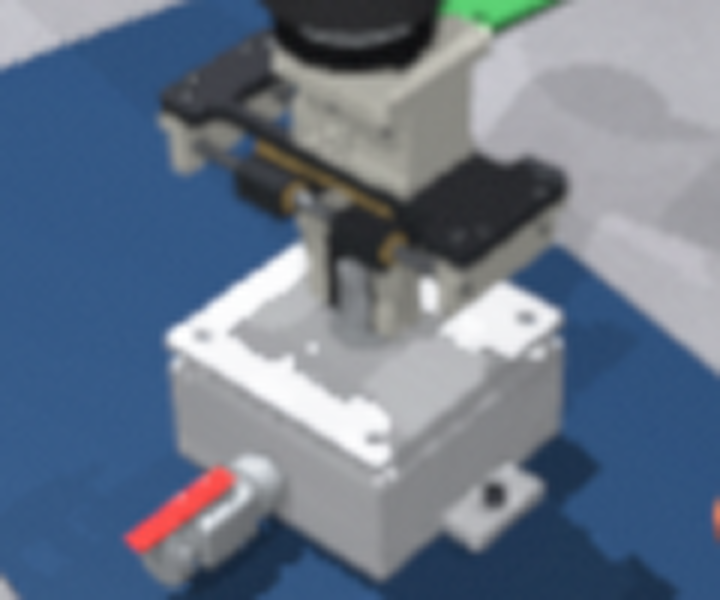

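The plate sits evenly about 10 mm above the chamber, with its edges and holes in line and its pose steady. Handing in.

```bash
python3 -c "
from rig import robot
print(robot.job_done())"
```

```text
the job is handed in; nothing more can be done
None
```

The coupling stands upright on the chamber floor, and the arm is holding the cover steady about 10 mm above the top face with its holes lined up to within about 0.5 mm and a tilt of about half a degree; I handed it in at about 20.5 s.

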